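Check the end float of a paint-stirrer drive shaft

ROBOT

A 6-joint arm with a two-finger parallel gripper is mounted at the origin on the work surface. World frame = base frame: x ahead of the robot, y to its left, z up, the work surface at z = 0. Lengths are in m, angles in rad, forces in N, time in s.
With the tool pointing down it reaches from about 0.25 to 0.85 m from the base axis. Payload 12.5 kg.
Tool frame: the origin (TCP) lies on the centre line of the jaws, within the pads' length; the fingertips stand 8 mm ahead of it and the grasp point (between the pads) lies 11 mm behind it; x points along the fingers, y is the direction in which the jaws open and shut, and the axes are right-handed (so a half turn about x gives the same grasp; the last joint's range is limited). The gripper opens to 93 mm and grips with 3 to 60 N. Pads are 15 mm wide; open, the fingers measure 128 mm over their backs; the gripper's body (75 mm by 188 mm) begins 65 mm behind the grasp point.
Start: joints at [1.117, 0.351, 1.652, -0, 1.139, -0.085], TCP at [0.198, 0.513, 0.227] pointing down, gripper open.
Joint ranges: [-2.75, 2.75], [-0.79, 2.1], [0.01, 2.65], [-1.57, 4.71], [0.07, 3.14], [-2.87, 2.87]. Speed limits (rad/s): [2.22, 2.22, 2.79, 3.14, 3.14, 3.14].

INTERFACE

Orientations are given as a unit quaternion [w, x, y, z].
In Python, from cell import status, eyes, arm gives the robot as it stands.
- The arm moves only by the shell command python3 -m handwheel 'ROWS' [FORCE]. ROWS is JSON, a list of rows, each a list of 5 numbers: the opening, from 0 (shut) to 1 (fully open), then the shift along the tool's x, y, z as a fraction of full scale, then the turn about the tool's x as a fraction of full scale. In form: [[fingers, tx, ty, tz, yaw], ...]. A call has 1 to 20 rows; each row is the pose to reach, as a shift and turn from the pose commanded when the call began, along the tool's axes at that moment, turning the shorter way round; what a row does not reach only later rows make up. Full scale, the value 1, is 0.75 m for a shift and 180 degrees for a turn. A row lasts 1/8 s, in which the tool goes at most 62.5 mm and 10.7 degrees, less where a joint would pass 70% of its speed; a pose out of reach is approached as far as the arm can. A call with a number of a shift or a turn outside -1 to 1 is refused whole. A call with a gripper value outside its range is refused whole. The fingers move at their own pace and stop on an object; FORCE is the grip in N (left out, the last holds). Time passes only in rows, so rows that repeat a pose let the fingers close. It gives the time, the measured TCP pose, the force and the opening at its end, in the units of the state.
- status.observe(): the state, without advancing time (a new reading comes with each control period).
- eyes.get_image(name): name is "side" or "top" or "wrist"; returns a dict with "color" (420x560x3 uint8, red, green, blue), "z_map" (420x560 float32, m along the optical axis (not along the pixel's ray), 0 where there is no reading), "K" (3x3 intrinsics, pixels), "cam_to_world" (4x4, takes a point from camera to world coordinates). Camera axes: x right, y up, looking along -z (the intrinsics and any distortion apply to the point x, -y, -z); pixel columns grow to the right and rows downward; lengths in m; the calibration is good to about 2 mm. A picture is of the moment at which its call begins.
- arm.close_job(): hands the job in, once; it reports no verdict.
The state is a dict: "time_s": time; "q": joint angles; "qd": joint speeds; "joint_torque": joint torques, N m; "ee_pos": TCP position; "orientation": TCP orientation; "force": force on the tool from outside, world axes, zero at the start; "ft_torque": the same for the moment, N m; "gripper_width": finger opening in m.
Only numpy, scipy, OpenCV 4.12 (cv2) and the standard library are available. Lean on these libraries where they do the work, as an engineer would, in place of code of your own. Each camera call takes 0.05 s, during which the arm holds its last target.

TASK

Check the end float of the stirrer drive shaft on the bench by its black knob: push it in against its inner stop, pull it out against its outer stop, then push it home against the inner stop again, each time leaning on the stop with a steady 10 N or so for about a second and never with more than 20 N. Let the shaft's own flag carry the gauge pointer on top of the casing (do not touch the pointer), then let go, with the shaft left fully home and the pointer standing at the reading; leave the cup, tin and paddle where they are.

Things in the scene. Friction and masses are not known exactly. Their poses are not given: they have to be found in the camera images.
- unit: drive unit, fixed to the bench: grey ribbed casing 110 mm (along its x) x 90 x 125 mm tall on a foot 120 x 150 x 10 mm. Origin: centre of its underside on the bench; z up; the shaft comes out of its front towards its own -x, level, 90 mm above the bench, at y = 0. Position and yaw differ from start to start
- shaft: drive shaft: 14 mm steel bar with a black cylindrical knob, 34 mm in diameter, 30 mm long, at its outer end. Origin: the knob's centre; axes parallel to the unit's. Slides along the unit's x only (does not turn), seal drag about 2.5 N, stays where left. Fully home the origin is at unit x = -125 mm (70 mm out from the casing's face); pulling out moves it towards -x. It starts 1 to 5 mm out
- front_plate: aluminium end plate, 80 x 85 x 4 mm, on the casing's front face (unit -x), where the shaft comes out; origin at its centre, 82 mm above the bench. It carries the outer stop, hidden inside, which stops the shaft when pulled out, somewhere between 10 and 18 mm out from home, different every time. Both stops are nearly rigid (under 1 mm of give at 10 N)
- rear_plate: the like end plate on the casing's rear face (unit +x); origin at its centre, 82 mm above the bench. It carries the inner stop, hidden inside, which stops the shaft when pushed in (fully home)
- pointer: gauge pointer on the casing's top: dark slider 4 mm (x) x 12 x 10 mm tall, beside a white scale, ticks every 5 mm. Origin: centre of its underside, 126 mm above the bench, at unit x = 26.5 mm less its reading (5.5 to 7.5 mm at first). About 1 N drag, stays where left. A steel flag on the shaft, top 139 mm above the bench, pushes it towards -x as the shaft comes out
- cup_mid (a point): bystander: white plastic mixing cup, 84 mm across, 105 mm tall, loose, at a side of the unit; the point is its centre half-way up
- tin_mid (a point): bystander: paint tin, 86 mm across, 120 mm tall, loose, at a side of the unit; the point is its centre half-way up
- paddle_grip (a point): bystander: small stirring spatula 200 mm long, lying loose on the bench; the point is at its handle

How it is judged:
By the outcome, as a careful person would: the job done as asked, in the order asked, and still so for the second after the job is handed in, with the robot touching nothing.
It also fails if it takes over 64 s, if anything falls off the work surface, if the arm or the gripper's body presses on something with over 40 N, if the wrist force passes 120 N, or if a joint passes its speed limit or range.

## Working session

There is one attempt and no reset: what is moved stays moved. The work goes in short steps, Python scripts to look and compute and a shell command to move; the robot and the scene stay as the last step left them, time stands still between calls to the robot, and variables do not carry over. Pictures are saved under pics/ and viewed, and the job is handed in when it is done.

```bash
ls; mkdir -p pics; python3 - <<'E'
from cell import status, eyes, arm
import cv2
print(status.observe())
for n in ["side","top","wrist"]:
    d=eyes.get_image(n); cv2.imwrite(f"pics/{n}0.png",d["color"][:,:,::-1]); print(n,d["K"].tolist(),d["cam_to_world"].round(4).tolist())
E
```

```text
pics
{'time_s': 0.0, 'q': array([ 1.11736895e+00,  3.51232193e-01,  1.65239279e+00, -6.99710792e-06,
        1.13909223e+00, -8.45835550e-02]), 'qd': array([-3.67527514e-05,  5.91627269e-05,  1.38671733e-03,  8.27560697e-04,
        3.66085759e-04, -1.51228181e-04]), 'joint_torque': array([-4.32263178e-04, -4.97319174e+01, -2.85251498e+01,  6.98675564e-02,
        2.57713837e-02, -3.18058267e-05]), 'ee_pos': array([0.19812466, 0.51273393, 0.22611553]), 'orientation': array([ 0.69501254,  0.12928309,  0.69521955, -0.13005087]), 'force': array([-0.13798225, -0.17807692,  0.40820797]), 'ft_torque': array([0.0233857 , 0.00728821, 0.05779857]), 'gripper_width': 0.09317794015379802}
side [[488.7353690500542, 0.0, 284.30086469402175], [0.0, 488.7353690500542, 211.05970030267162], [0.0, 0.0, 1.0]] [[0.9204, 0.226, -0.319, 0.2953], [-0.3908, 0.5542, -0.7349, -0.6249], [0.0106, 0.8011, 0.5984, 0.6591], [0.0, 0.0, 0.0, 1.0]]
top [[477.00581392616454, 0.0, 277.57045700744925], [0.0, 477.00581392616454, 204.76575356242753], [0.0, 0.0, 1.0]] [[0.0062, 0.988, -0.1541, 0.4549], [-0.9999, 0.0077, 0.0091, 0.0577], [0.0102, 0.154, 0.988, 1.0271], [0.0, 0.0, 0.0, 1.0]]
wrist [[292.92642420514807, 0.0, 284.20986061715394], [0.0, 292.92642420514807, 210.21476034595545], [0.0, 0.0, 1.0]] [[0.3602, -0.8978, -0.2534, 0.1283], [0.9329, 0.3465, 0.0986, 0.5392], [-0.0008, -0.2719, 0.9623, 0.3847], [0.0, 0.0, 0.0, 1.0]]
```

View pics/side0.png

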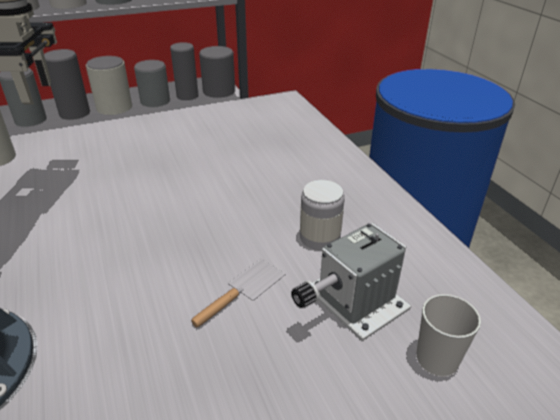

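View pics/top0.png

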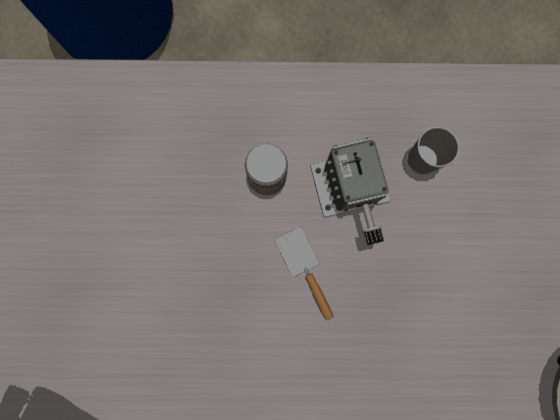

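View pics/wrist0.png

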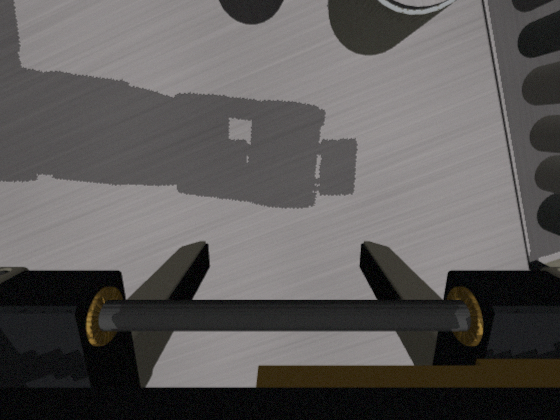

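The top view shows the unit at about pixel (355,180), its knob at (374,236) facing the robot, the tin on the left, the cup on the right and the spatula in front. The wrist camera doesn't see the unit yet. I'll measure yaw and knob position from depth and masks.

```bash
cat > h.py <<'E'
import numpy as np, cv2
from cell import status, eyes, arm
def cloud(d):
    z=d["z_map"]; K=d["K"]; v,u=np.mgrid[0:z.shape[0],0:z.shape[1]]
    P=np.stack([(u-K[0,2])/K[0,0]*z,-(v-K[1,2])/K[1,1]*z,-z],-1)
    T=d["cam_to_world"]; W=P@T[:3,:3].T+T[:3,3]; W[z==0]=np.nan; return W
def ray(d,uv,h):
    K=d["K"];T=d["cam_to_world"]
    r=T[:3,:3]@np.array([(uv[0]-K[0,2])/K[0,0],-(uv[1]-K[1,2])/K[1,1],-1.]); o=T[:3,3]
    return o+r*(h-o[2])/r[2]
E
python3 - <<'E'
from h import *
for n in ["top","side"]:
    d=eyes.get_image(n); W=cloud(d); 
    c=ray(eyes.get_image("top"),(358,172),.125)
    near=(abs(W[...,0]-c[0])<.25)&(abs(W[...,1]-c[1])<.1)
    print(n,c)
    m=near&(W[...,2]>.120)&(W[...,2]<.130)&(np.hypot(W[...,0]-c[0],W[...,1]-c[1])<.085)
    p=W[m][:,:2].astype(np.float32); r=cv2.minAreaRect(p*1000); print("casing top",m.sum(),r, np.median(W[m][:,2]))
    g=d["color"].max(-1)
    m=near&(W[...,2]>.06)&(W[...,2]<.113)&(g<70)&(W[...,0]<c[0]-.09)
    q=W[m]; print("knob",m.sum(),q.min(0),q.max(0),np.median(q,0)); print(cv2.minAreaRect(q[:,:2].astype(np.float32)*1000))
    x,y=np.nonzero(m); s=d["color"][110:260,300:470] if n=="top" else d["color"][210:340,270:440]
    cv2.imwrite(f"pics/{n}z.png",cv2.resize(s[:,:,::-1],None,fx=4,fy=4,interpolation=cv2.INTER_CUBIC))
E
```

```text
top [ 0.66100652 -0.10609564  0.125     ]
casing top 2564 ((665.9592895507812, -108.7282943725586), (120.0633773803711, 89.41703033447266), 13.787089347839355) 0.1238737904803186
knob 200 [ 0.52410996 -0.15828826  0.08710979] [ 0.5533026  -0.12037512  0.10911133] [ 0.53854459 -0.13668448  0.10294369]
((538.8375244140625, -139.3534393310547), (25.56365203857422, 34.500892639160156), 11.241408348083496)
side [ 0.66100652 -0.10609564  0.125     ]
casing top 2500 ((663.451904296875, -112.26668548583984), (121.77860260009766, 91.18773651123047), 14.493476867675781) 0.1248805297057517
knob 299 [ 0.52290874 -0.16249605  0.07786318] [ 0.55363803 -0.13162312  0.10839817] [ 0.53280316 -0.15112735  0.10126576]
((538.447998046875, -146.39144897460938), (27.4173583984375, 29.77410888671875), 10.001639366149902)
```

View pics/topz.png

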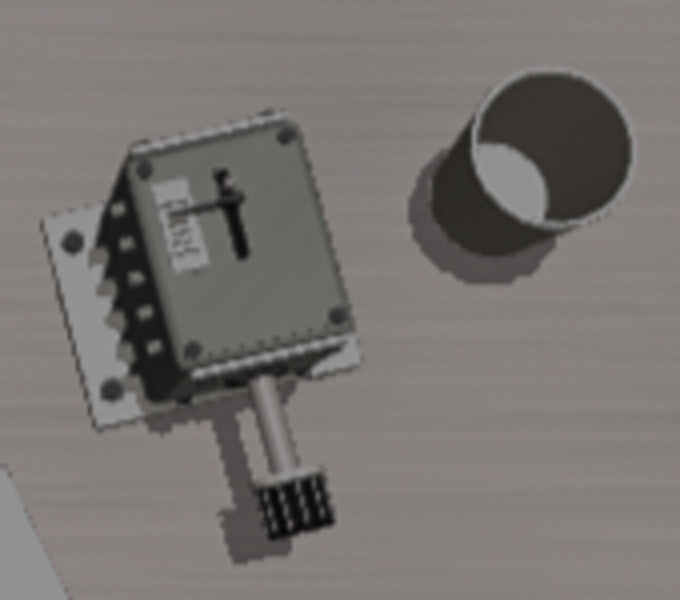

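```bash
cat >> h.py <<'E'
from scipy.spatial.transform import Rotation as R
def toolR():
    q=status.observe()["orientation"]; return R.from_quat([q[1],q[2],q[3],q[0]]).as_matrix()
YAW=np.radians(14.1)
def plan(t):
    s=status.observe(); M=toolR(); d=M.T@(np.array(t)-s["ee_pos"])
    # turn about tool x so that tool z aligns with +-unit x
    u=np.array([np.cos(YAW),np.sin(YAW),0]); a=M.T@u
    # after turn th about x: z axis = (0,-sin th,cos th)
    th=np.arctan2(-a[1],a[2]); alt=(th+2*np.pi)%np.pi; alt=alt-np.pi if alt>np.pi/2 else alt
    print("pos",s["ee_pos"].round(4),"shift frac",(d/.75).round(4),"turn frac z||+x",th/np.pi,"short",alt/np.pi,"t",s["time_s"])
    print("tool y,z",M[:,1].round(4),M[:,2].round(4),"q",s["q"].round(3))
E
python3 - <<'E'
from h import *
plan([.540,-.1405,.226])
E
```

```text
pos [0.1982 0.513  0.2265] shift frac [ 0.0008 -0.6484  0.7391] turn frac z||+x -0.19572309910214603 short -0.19572309910214586 t 0.35
tool y,z [ 3.605e-01  9.328e-01 -3.000e-04] [ 0.9328 -0.3605 -0.    ] q [ 1.117  0.351  1.652 -0.     1.139 -0.085]
```

```bash
python3 -m handwheel '[[0.8,0,-0.65,0.74,-0.196],[0.8,0,-0.65,0.74,-0.196],[0.8,0,-0.65,0.74,-0.196],[0.8,0,-0.65,0.74,-0.196],[0.8,0,-0.65,0.74,-0.196],[0.8,0,-0.65,0.74,-0.196],[0.8,0,-0.65,0.74,-0.196],[0.8,0,-0.65,0.74,-0.196],[0.8,0,-0.65,0.74,-0.196],[0.8,0,-0.65,0.74,-0.196],[0.8,0,-0.65,0.74,-0.196],[0.8,0,-0.65,0.74,-0.196],[0.8,0,-0.65,0.74,-0.196],[0.8,0,-0.65,0.74,-0.196],[0.8,0,-0.65,0.74,-0.196],[0.8,0,-0.65,0.74,-0.196],[0.8,0,-0.65,0.74,-0.196],[0.8,0,-0.65,0.74,-0.196]]' 40; python3 - <<'E'
from h import *
plan([.540,-.1405,.079])
print(status.observe()["force"])
d=eyes.get_image("wrist"); cv2.imwrite("pics/wrist1.png",d["color"][:,:,::-1])
W=cloud(d); g=d["color"].max(-1)
m=(g<80)&(W[...,2]>.06)&(W[...,2]<.112)&(np.hypot(W[...,0]-.54,W[...,1]+.14)<.05)
q=W[m]; print(m.sum(),np.median(q,0),cv2.minAreaRect(q[:,:2].astype(np.float32)*1000))
m=(W[...,2]>.119)&(W[...,2]<.13)&(np.hypot(W[...,0]-.665,W[...,1]+.11)<.09)
print(m.sum(),cv2.minAreaRect(W[m][:,:2].astype(np.float32)*1000),np.median(W[m][:,2]))
E
```

```text
time_s: 2.6
ee_pos: [0.5402, -0.1415, 0.2267]
orientation: [0.702, -0.087, 0.702, 0.087]
force: [0.4, 0.2, 0.0]
gripper_width: 0.0745
pos [ 0.5402 -0.1415  0.2267] shift frac [1.97e-01 1.40e-03 1.00e-04] turn frac z||+x 0.00038481742919148755 short 0.00038481742919135295 t 2.6
tool y,z [-2.448e-01  9.696e-01 -1.000e-04] [9.696e-01 2.448e-01 1.000e-04] q [-0.34   0.366  1.63  -0.     1.146 -2.158]
[0.44869759 0.18185008 0.04099867]
1024 [ 0.53771673 -0.14330998  0.10431019] ((540.8995361328125, -142.84288024902344), (29.257003784179688, 35.804054260253906), 15.326835632324219)
4590 ((658.2916259765625, -113.011962890625), (110.62773132324219, 90.05744934082031), 13.886784553527832) 0.12552711668300442
```

View pics/wrist1.png

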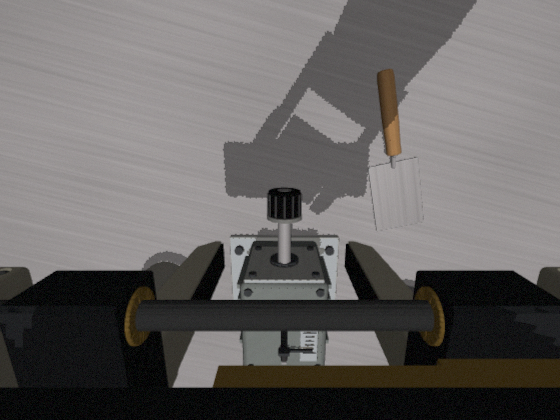

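The wrist view shows the knob centred at (284,204) between the jaws. The shaft is vertical in the image, so the tool is aligned with it. Descending now.

```bash
python3 -m handwheel '[[0.7,0.06,0,0,0],[0.7,0.12,0,0,0],[0.7,0.16,0,0,0],[0.7,0.19,0,0,0],[0.7,0.197,0,0,0],[0.7,0.197,0,0,0]]' 40; python3 - <<'E'
from h import *
plan([.540,-.142,.079]); print(status.observe()["force"])
E
```

```text
time_s: 3.4
ee_pos: [0.5404, -0.1418, 0.0793]
orientation: [0.702, -0.087, 0.702, 0.087]
force: [-0.6, -0.4, -0.1]
gripper_width: 0.0654
pos [ 0.5404 -0.1418  0.0793] shift frac [ 0.0004 -0.0001 -0.0005] turn frac z||+x 0.0002772310329303447 short 0.00027723103293038933 t 3.4
tool y,z [-2.445e-01  9.697e-01 -1.000e-04] [9.697e-01 2.445e-01 1.000e-04] q [-0.34   0.559  1.744  0.     0.838 -2.158]
[-0.62382265 -0.39025856 -0.09837137]
```

```bash
python3 -m handwheel '[[0.45,0,0,0,0],[0.4,0,0,0,0],[0.36,0,0,0,0],[0.3,0,0,0,0],[0.2,0,0,0,0],[0.2,0,0,0,0],[0.2,0,0,0,0]]' 40; python3 - <<'E'
from h import *
s=status.observe();print(s["force"],s["ft_torque"],s["ee_pos"])
d=eyes.get_image("wrist"); cv2.imwrite("pics/wrist2.png",d["color"][:,:,::-1])
E
```

```text
time_s: 4.28
ee_pos: [0.5403, -0.1418, 0.0791]
orientation: [0.702, -0.087, 0.702, 0.087]
force: [-1.2, 2.0, 4.9]
gripper_width: 0.033
[-1.16664853  2.04976877  4.86820744] [ 0.24977807  0.23662034 -0.03726373] [ 0.54029427 -0.14175694  0.07912628]
```

View pics/wrist2.png

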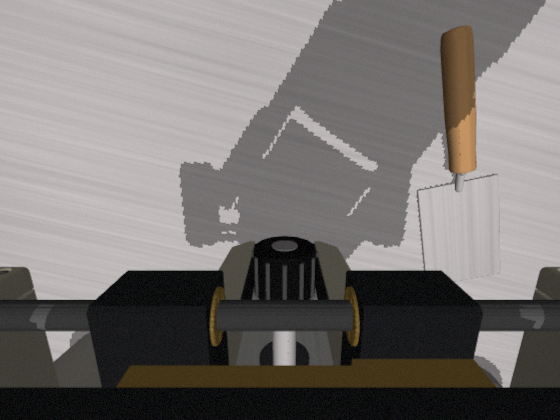

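The knob sits square between the pads, at about (285,275). Pushing in by small steps.

```bash
cat > st.py <<'E'
from h import *
s=status.observe(); u=toolR()[:,2]
print("axial F",round(float(s["force"]@u),2),"F",s["force"].round(2),"x_axial mm",round(float(s["ee_pos"]@u)*1000,2),"lat",round(float(s["ee_pos"]@toolR()[:,1])*1000,2),"z",s["ee_pos"][2].round(4),"t",s["time_s"],"w",s["gripper_width"])
E
python3 st.py; python3 -m handwheel '[[0.2,0,0,0.0005,0],[0.2,0,0,0.001,0]]'; python3 st.py;  python3 -m handwheel '[[0.2,0,0,0.0005,0],[0.2,0,0,0.001,0]]'; python3 st.py
```

```text
axial F -1.03 F [-1.39  1.29  4.98] x_axial mm 489.26 lat -269.5 z 0.0791 t 4.325 w 0.03296002645127629
time_s: 4.58
ee_pos: [0.5408, -0.1416, 0.0791]
orientation: [0.702, -0.087, 0.702, 0.087]
force: [-3.1, 0.3, 6.1]
gripper_width: 0.0331
axial F -2.94 F [-3.12  0.35  6.14] x_axial mm 489.71 lat -269.53 z 0.0791 t 4.575 w 0.03314373780127709
time_s: 4.82
ee_pos: [0.5415, -0.1415, 0.0791]
orientation: [0.702, -0.087, 0.702, 0.087]
force: [-2.4, 0.2, 6.5]
gripper_width: 0.0333
axial F -2.33 F [-2.44  0.16  6.49] x_axial mm 490.47 lat -269.54 z 0.0791 t 4.825 w 0.03333018567305732
```

```bash
for i in 1; do python3 -m handwheel '[[0.2,-0.0005,0,0.0007,0],[0.2,-0.0005,0,0.0013,0]]' >/dev/null; python3 st.py; done; python3 -m handwheel '[[0.2,0,0,0.0005,0],[0.2,0,0,0.001,0]]' >/dev/null; python3 st.py
```

```text
axial F -2.93 F [-2.97 -0.2   1.97] x_axial mm 491.31 lat -269.52 z 0.0791 t 5.075 w 0.03303814899313866
axial F -8.79 F [-8.34 -2.82  5.9 ] x_axial mm 491.3 lat -269.53 z 0.0791 t 5.325 w 0.03314466105599839
```

```bash
python3 -m handwheel '[[0.2,0,0,0.0003,0]]' >/dev/null; python3 st.py;python3 -m handwheel '[[0.2,0,0,0,0]]' >/dev/null; python3 st.py
```

```text
axial F -9.94 F [-9.45 -3.09  7.26] x_axial mm 491.25 lat -269.56 z 0.0791 t 5.45 w 0.033227137237506414
axial F -8.8 F [-8.22 -3.31  6.65] x_axial mm 491.25 lat -269.52 z 0.0791 t 5.575 w 0.032950084704717116
```

```bash
python3 -m handwheel '[[0.2,0,0,0.0004,0],[0.2,0,0,0.0004,0]]' >/dev/null; python3 st.py;python3 -m handwheel '[[0.2,0,0,0,0]]' >/dev/null; python3 st.py
```

```text
axial F -10.81 F [-10.25  -3.45   7.89] x_axial mm 491.2 lat -269.55 z 0.0791 t 5.825 w 0.03323059836220482
axial F -10.4 F [-9.79 -3.59  7.77] x_axial mm 491.19 lat -269.5 z 0.0791 t 5.95 w 0.03334201716196426
```

```bash
python3 -m handwheel '[[0.2,0,0,0.0005,0],[0.2,0,0,0.0005,0],[0.2,0,0,0.0005,0]]' >/dev/null; python3 st.py;python3 -m handwheel '[[0.2,0,0,0,0],[0.2,0,0,0,0],[0.2,0,0,0,0],[0.2,0,0,0,0],[0.2,0,0,0,0],[0.2,0,0,0,0],[0.2,0,0,0,0],[0.2,0,0,0,0]]' >/dev/null; python3 st.py
```

```text
axial F -13.21 F [-12.4   -4.69   9.3 ] x_axial mm 491.13 lat -269.57 z 0.0791 t 6.325 w 0.03313665238690417
axial F -13.64 F [-12.87  -4.56   9.61] x_axial mm 491.14 lat -269.54 z 0.0791 t 7.325 w 0.032835271691077805
```

```bash
python3 -m handwheel '[[0.2,0,0,0,0],[0.2,0,0,0,0],[0.2,0,0,-0.0015,0],[0.2,0,0,-0.003,0],[0.2,0,0,-0.0045,0],[0.2,0,0,-0.006,0],[0.2,0,0,-0.0075,0],[0.2,0,0,-0.009,0],[0.2,0,0,-0.0105,0],[0.2,0,0,-0.012,0]]' >/dev/null; python3 st.py;python3 -m handwheel '[[0.2,0,0,-0.001,0],[0.2,0,0,-0.002,0]]' >/dev/null; python3 st.py
```

```text
axial F 3.13 F [ 2.99  0.96 -4.72] x_axial mm 484.25 lat -269.47 z 0.0792 t 8.575 w 0.03374887239262091
axial F 3.24 F [ 2.82  2.1  -5.24] x_axial mm 482.72 lat -269.45 z 0.0792 t 8.825 w 0.033448256325416634
```

```bash
python3 -m handwheel '[[0.2,0,0,-0.0007,0],[0.2,0,0,-0.0014,0]]' >/dev/null; python3 st.py;python3 -m handwheel '[[0.2,0,0,-0.0007,0],[0.2,0,0,-0.0014,0]]' >/dev/null; python3 st.py
```

```text
axial F 2.92 F [ 2.75  1.03 -5.31] x_axial mm 481.62 lat -269.45 z 0.0792 t 9.075 w 0.03269063245426308
axial F 5.73 F [ 5.36  2.19 -8.6 ] x_axial mm 480.76 lat -269.48 z 0.0792 t 9.325 w 0.0333317249257965
```

```bash
python3 -m handwheel '[[0.2,0,0,-0.0007,0],[0.2,0,0,-0.0014,0]]' >/dev/null; python3 st.py
```

```text
axial F 12.49 F [ 11.62   5.17 -12.95] x_axial mm 480.96 lat -269.39 z 0.0792 t 9.575 w 0.03361799807155853
```

```bash
python3 -m handwheel '[[0.2,0,0,0,0],[0.2,0,0,0,0],[0.2,0,0,0,0]]' >/dev/null; python3 st.py; python3 -m handwheel '[[0.2,0,0,0,0],[0.2,0,0,0,0],[0.2,0,0,0,0],[0.2,0,0,0,0],[0.2,0,0,0,0],[0.2,0,0,0,0]]' >/dev/null; python3 st.py
python3 - <<'E'
from h import *
d=eyes.get_image("top"); s=d["color"][110:260,300:470]
cv2.imwrite("pics/topz2.png",cv2.resize(s[:,:,::-1],None,fx=4,fy=4,interpolation=cv2.INTER_CUBIC))
E
```

```text
axial F 11.34 F [ 10.61   4.42 -11.45] x_axial mm 480.95 lat -269.44 z 0.0792 t 9.95 w 0.03296976001331712
axial F 11.93 F [ 11.23   4.36 -10.78] x_axial mm 480.96 lat -269.41 z 0.0792 t 10.7 w 0.03326634581042043
```

View pics/topz2.png

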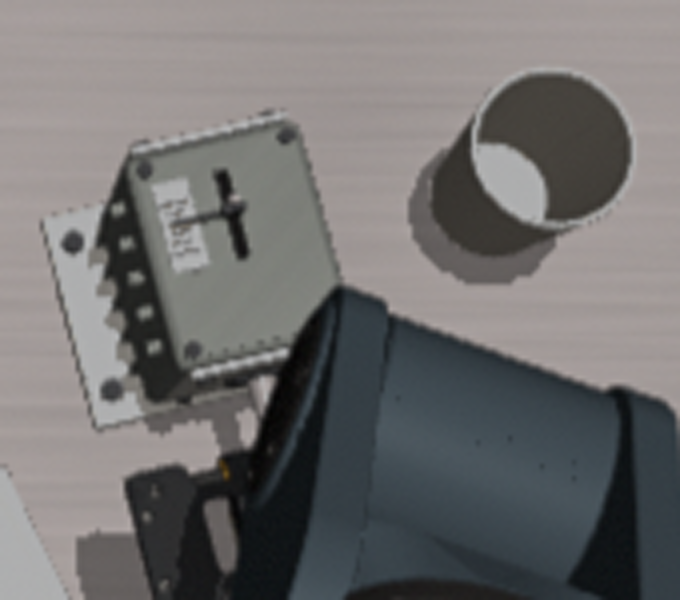

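The pointer has moved with the flag, from zoomed row 205 to 215, roughly 4 mm. The shaft stops rigidly at about 10.3 mm out. I'll lean on it a little longer and slightly harder.

```bash
python3 -m handwheel '[[0.2,0,0,-0.0004,0],[0.2,0,0,-0.0004,0],[0.2,0,0,-0.0004,0],[0.2,0,0,-0.0004,0],[0.2,0,0,-0.0004,0],[0.2,0,0,-0.0004,0],[0.2,0,0,-0.0004,0],[0.2,0,0,-0.0004,0],[0.2,0,0,-0.0004,0],[0.2,0,0,-0.0004,0]]' >/dev/null; python3 st.py
```

```text
axial F 12.83 F [ 11.87   5.54 -12.25] x_axial mm 480.98 lat -269.43 z 0.0792 t 12.0 w 0.033110559135017884
```

```bash
python3 -m handwheel '[[0.2,0,0,0.0015,0],[0.2,0,0,0.003,0],[0.2,0,0,0.0045,0],[0.2,0,0,0.006,0],[0.2,0,0,0.0075,0],[0.2,0,0,0.009,0],[0.2,0,0,0.0105,0],[0.2,0,0,0.012,0]]' >/dev/null; python3 st.py;python3 -m handwheel '[[0.2,0,0,0.0007,0],[0.2,0,0,0.0014,0]]' >/dev/null; python3 st.py
```

```text
axial F -1.68 F [-1.67 -0.24 -4.52] x_axial mm 488.3 lat -269.47 z 0.0792 t 13.0 w 0.03316355256545266
axial F -2.59 F [-2.27 -1.62 -4.75] x_axial mm 489.3 lat -269.5 z 0.0792 t 13.25 w 0.03316756224439759
```

```bash
python3 -m handwheel '[[0.2,0,0,0.0007,0],[0.2,0,0,0.0014,0]]' >/dev/null; python3 st.py;python3 -m handwheel '[[0.2,0,0,0.0007,0],[0.2,0,0,0.0014,0]]' >/dev/null; python3 st.py
```

```text
axial F -2.47 F [-1.95 -2.39 -6.36] x_axial mm 490.34 lat -269.5 z 0.0792 t 13.5 w 0.03332815432674
axial F -2.17 F [-1.91 -1.31 -6.31] x_axial mm 491.43 lat -269.48 z 0.0792 t 13.75 w 0.03308665042325944
```

```bash
python3 -m handwheel '[[0.2,0,0,0.0005,0],[0.2,0,0,0.0005,0]]' >/dev/null; python3 st.py
```

```text
axial F -4.16 F [-3.85 -1.76 -4.39] x_axial mm 491.39 lat -269.53 z 0.0792 t 14.0 w 0.03323918625152582
```

```bash
python3 -m handwheel '[[0.2,0,0,0.0006,0],[0.2,0,0,0.0012,0],[0.2,0,0,0.0012,0]]' >/dev/null; python3 st.py
```

```text
axial F -10.58 F [-9.71 -4.75 -0.53] x_axial mm 491.22 lat -269.55 z 0.0792 t 14.375 w 0.03291987604650766
```

```bash
python3 -m handwheel '[[0.2,0,0,0.0004,0],[0.2,0,0,0.0004,0],[0.2,0,0,0.0004,0]]' >/dev/null; python3 st.py; python3 -m handwheel '[[0.2,0,0,0,0],[0.2,0,0,0,0],[0.2,0,0,0,0],[0.2,0,0,0,0],[0.2,0,0,0,0],[0.2,0,0,0,0],[0.2,0,0,0,0],[0.2,0,0,0,0],[0.2,0,0,0,0],[0.2,0,0,0,0]]' >/dev/null; python3 st.py
```

```text
axial F -12.44 F [-11.74  -4.35  -1.  ] x_axial mm 491.19 lat -269.52 z 0.0792 t 14.75 w 0.033059599995552004
axial F -13.19 F [-12.23  -5.42   0.25] x_axial mm 491.17 lat -269.55 z 0.0791 t 16.0 w 0.03311493368749825
```

```bash
python3 -m handwheel '[[0.2,0,0,-0.001,0],[0.2,0,0,-0.0018,0],[0.2,0,0,-0.0018,0]]' >/dev/null; python3 st.py; python3 -m handwheel '[[0.45,0,0,0,0],[0.6,0,0,0,0],[0.7,0,0,0,0],[0.7,0,0,0,0],[0.7,0,0,0,0]]' >/dev/null; python3 st.py
```

```text
axial F -4.8 F [-4.43 -2.06 -5.59] x_axial mm 491.45 lat -269.45 z 0.0792 t 16.375 w 0.0330976963863316
axial F -0.02 F [-0.09  0.26 -0.22] x_axial mm 491.79 lat -269.56 z 0.0793 t 17.0 w 0.06480261344069393
```

Free of contact. I'll rise straight up and check from the cameras.

```bash
python3 -m handwheel '[[0.7,-0.04,0,0,0],[0.7,-0.1,0,0,0],[0.7,-0.16,0,0,0],[0.7,-0.22,0,0,0],[0.7,-0.22,0,0,0],[0.7,-0.22,0,-0.06,0],[0.7,-0.22,0,-0.12,0],[0.7,-0.22,0,-0.18,0],[0.7,-0.22,0,-0.24,0],[0.7,-0.22,0,-0.3,0],[0.7,-0.22,0,-0.3,0],[0.7,-0.22,0,-0.3,0]]'; python3 - <<'E'
from h import *
ims=[]
d=eyes.get_image("top"); W=cloud(d); s=d["color"][110:260,300:470]
ims.append(cv2.resize(s[:,:,::-1],None,fx=4,fy=4,interpolation=cv2.INTER_CUBIC)); cv2.imwrite("pics/topz3.png",ims[0])
g=d["color"].max(-1)
u=np.array([np.cos(YAW),np.sin(YAW)]);c=np.array([.661,-.106])
a=(W[...,:2]-c)@u
m=(g<70)&(W[...,2]>.085)&(W[...,2]<.113)&(a<-.09)&(a>-.2)&(abs(W[...,1]+.13)<.06)
print("knob axial",a[m].min(),a[m].max(),m.sum())
d=eyes.get_image("side"); s=d["color"][210:340,270:440]; cv2.imwrite("pics/sidez3.png",cv2.resize(s[:,:,::-1],None,fx=4,fy=4,interpolation=cv2.INTER_CUBIC))
E
```

```text
time_s: 18.5
ee_pos: [0.3249, -0.1962, 0.244]
orientation: [0.702, -0.087, 0.702, 0.087]
force: [0.6, -0.6, 0.4]
gripper_width: 0.0647
knob axial -0.13692514235913922 -0.10882584780614865 198
```

View pics/topz3.png

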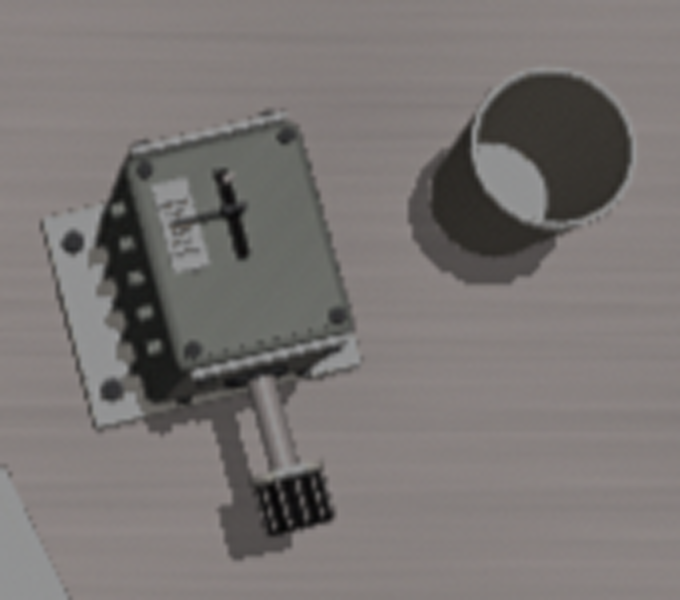

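View pics/sidez3.png

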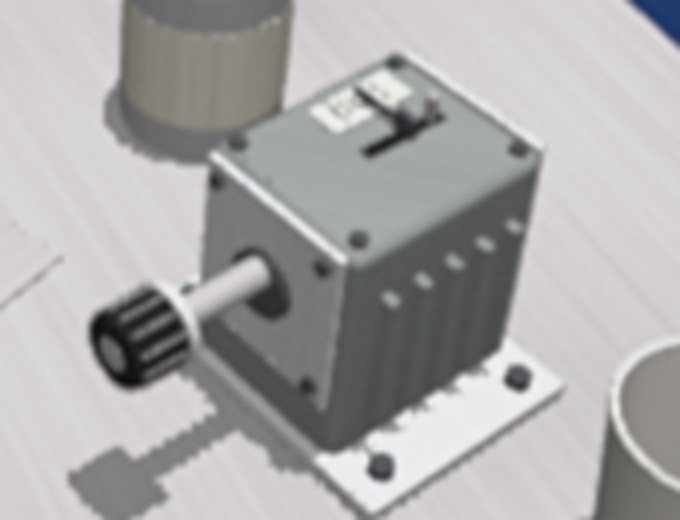

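View pics/sidez.png

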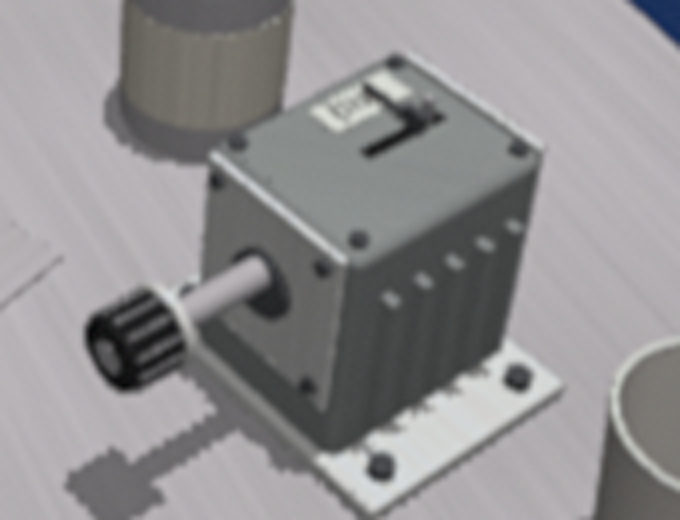

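The knob is now about 2 mm further in than at the start. The pointer stayed at its displaced position (zoomed top row about 213), and the cup, tin and paddle haven't moved. Handing in.

```bash
python3 -c "
from cell import arm,status
print(status.observe()['time_s']);print(arm.close_job())"
```

```text
18.6
the job is handed in; nothing more can be done
None
```

The end-float check is done and handed in at 18.6 s. The end float measured about 10.3 mm from the arm's position readings.

| Step | Shaft movement | Force on the knob while leaning | Time held |
|---|---|---|---|
| Push in to inner stop | about 2 mm in from where it started | about 13.5 N | 1.3 s |
| Pull out to outer stop | about 10.3 mm out | about 12–13 N | 2.3 s |
| Push home to inner stop | back to within 0.1 mm of the first inner-stop position | about 13 N | 1.3 s |

- **Forces:** these are the forces on the knob along the shaft and include about 2.5 N of seal drag, so the stops themselves took roughly 9–11 N. The highest value I read was 13.6 N, but I only read the force at the end of each move.
- **Off-axis load:** the grip was slightly off the shaft line. That put up to 13 N of vertical load on the tool, which I only partly corrected.
- **Final checks:** after I let go, the force on the tool was about zero. In the top and side pictures, the knob is home and the pointer stands where the flag left it, about 4 mm from where it began. The cup, tin and paddle look unmoved as far as the pictures show them.
- **Not measured:** I did not read the pointer against its scale ticks; its movement is estimated by eye from the pictures.

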